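Clamp the sprung cradle and hold the resin flask pressed down in it

TASK

Crank the small bench vise by its red knob until the blue jaw has slid the sprung cradle up against the fixed jaw and grips it tight. Then take the amber flask with the orange cap, keep it upright, set it in the cradle's yellow ring and press it straight down until the ring's top is flush with the white housing, so that the flask's valve stays open. Finish while still gripping the flask and holding it pressed down, with the cradle still clamped, and leave everything else on the bench where it is.

Things in the scene. Friction and masses are not known exactly. Their poses are not given: they have to be found in the camera images.
- vise: Bench vise fixed to the table: black bed 110 (x) by 260 (y) mm, top 18 mm above the table. Origin on the table; bed from y = -85 to +175 mm in its frame. Blue fixed jaw: gripping face at y = -48 mm facing +y, 90 mm wide, top 42 mm above the table. Grey gear box 60 x 60 mm, top 84 mm above the table, at y = +135 mm, carries the crank on a vertical axis.
- jaw: Blue moving jaw of the vise, 90 x 14 x 24 mm, top 42 mm above the table. Origin at the foot of its gripping face, which looks to the vise's -y; it slides along the vise's y only, towards -y as the crank is turned clockwise, 7 mm per radian. Rack and pinion: it stays where the crank is left.
- crank (a joint): Crank angle, rad, 0 to 5, growing as it turns CLOCKWISE seen from above and closes the jaw. At 0 the arm points to the vise's +y. Starts between 0 and 1; the cradle is tight between the jaws at about 4.0. About 2.5 N at the knob turns it; it stays where it is left and keeps up to about 14 N of jaw force.
- crank_grip (a point): Point to grip on the red crank knob, an upright sleeve 15 mm in diameter and 40 mm tall that spins freely on its pin, on the end of the crank arm, 45 mm from the crank axis. This point is 118 mm above the table; the sleeve reaches from 94.5 to 134.5 mm above the table, the crank arm lies just below it.
- crank_axis (a point): Point on the vertical crank axis at the height of crank_grip (118 mm above the table), fixed to the vise at its y = +135 mm.
- cradle: Sprung ring cradle, loose on the vise bed between the jaws, 0.6 kg: aluminium base 80 x 80 x 20 mm with an upright white round housing (outer diameter 72, bore 62 mm, 30 mm tall) on it. Origin at the centre of the base's underside (18 mm above the table). Clamped, it lies with its centre at y = -8 mm in the vise's frame and square to the vise.
- housing_rim (a point): Centre of the white housing's top rim, 50 mm above the cradle's underside.
- ring_top (a point): Centre of the top edge of the yellow spring ring (outer diameter 58, bore 48 mm), which slides up and down in the housing. Released it stands 15 mm above the white rim, 83 mm above the table.
- ring (a joint): How far the ring is pressed down, in m: 0 released, 0.015 flush with the white rim, 0.020 at its stop. The spring needs 5 N to start and grows by 0.35 N per mm: 10.5 N when flush, 12 N at the stop (the flask's own weight of 2 to 3 N is part of it).
- flask_center (a point): Amber round flask, ORANGE cap: point on its axis half-way up (60 mm above its underside). 120 mm tall, 0.18-0.33 kg: foot 36 mm across, belly 68 mm across centred 29 mm up, neck 24 mm, cylindrical cap 31 mm across from 84 to 120 mm up (grip it; cap middle 42 mm above this point). Starts upright on the table. Seated in the ring this point is 55 mm above ring_top, the underside 5 mm below it.
- flask: The same flask; origin at the centre of its underside.
- spare: Another flask of the same shape, clear glass with a BLACK cap, not to be used or moved. It and the amber flask may stand in either place. Origin at the centre of its underside.
- scraper: Bystander: scraper lying flat, 200 mm long. Leave it alone.
- resin_bottle: Bystander: grey bottle, 64 mm in diameter, 150 mm tall, origin under its centre. Leave it alone.
- bits_jar: Bystander: low jar with a white lid, 60 mm in diameter, 60 mm tall, origin under its centre. Leave it alone.
- beaker: Bystander: clear plastic cup, 80 mm in diameter, 90 mm tall, origin under its centre. Leave it alone.
Not all that is in view belongs to the job. What is shaped like the cradle but purple or turquoise is not meant.

How it is judged:
On the way, in this order (a step that is already met when the one before it is completed fails the run):
1. the cradle is clamped: moving jaw pushing on it, its base flat against the fixed jaw (contact force between jaw and cradle above 2 N and y of cradle in the frame of vise below -0.006 m and angle between the y axis of cradle and the y axis of vise, either way round below 0.04 rad), for 0.3 s.
2. the flask is seated in the ring, upright, and pressed down about flush (value of joint ring above 0.0115 m and horizontal distance between flask_center and ring_top below 0.012 m and z of flask_center in the frame of ring_top below 0.061 m and angle between flask's own z axis and vertical below 0.2 rad), for 0.3 s.
At the end, for the whole second after the job is handed in: Fingers hold the amber flask still, upright (0.2 rad), seated in the ring (12 mm), ring pressed at least 11.5 mm (15 is flush, deeper is fine); cradle on the bed, within 2 mm of the fixed jaw, square within 0.04 rad, moving jaw pressing it with over 2 N (all of step 1 and all of step 2 and z of flask_center in the frame of ring_top above 0.049 m and contact force between the fingers and flask above 2 N and linear speed of flask below 0.02 m/s and z of cradle in the frame of vise below 0.021 m); the arm keeps its last pose, push and grip.
It fails at once if the flask is tipped more than 45 degrees (angle between flask's own z axis and vertical above 0.78 rad).
It fails at once if a bystander is pushed more than 30 mm (distance of any of spare, scraper, resin_bottle, bits_jar, beaker from where it was at the start of the episode above 0.03 m).
It fails at once if the spare flask is tipped over (angle between spare's own z axis and vertical above 0.5 rad).
It also fails if it takes over 66 s, if anything falls off the work surface, if the arm or the gripper's body presses on something with over 40 N, if the wrist force passes 120 N, or if a joint passes its speed limit or range.

ROBOT

A 7-joint arm with a two-finger parallel gripper is mounted at the origin on the work surface. World frame = base frame: x ahead of the robot, y to its left, z up, the work surface at z = 0. Lengths are in m, angles in rad, forces in N, time in s.
With the tool pointing down it reaches from about 0.425 to 0.925 m from the base axis. Payload 6.8 kg.
Tool frame: the origin (TCP) lies midway between the tips of the shut fingers; the grasp point (between the pads) lies 19 mm behind it; z points along the fingers, y is the direction in which the jaws open and shut (so a half turn about z gives the same grasp; the last joint's range is limited). The gripper opens to 85 mm and grips with 20 to 120 N. Pads are 22 mm wide; open, the fingers measure 114 mm over their backs; the gripper's body (76 mm by 85 mm) begins 54 mm behind the grasp point. The pads swing forward as they close: fully open they stand 13 mm farther back than shut.
Start: joints at [1.142, 0.477, 0.022, 1.555, -0.011, 1.109, -0.083], TCP at [0.213, -0.641, 0.231] pointing down, gripper open.
Joint ranges: [-2.96, 2.96], [-0.34, 2.1], [-1.41, 1.46], [0.24, 2.44], [-1.37, 4.51], [0.17, 1.92], [-2.96, 2.96]. Speed limits (rad/s): [2.39, 2.39, 3.14, 3.14, 3.14, 3.14, 3.14].

INTERFACE

Orientations are given as a unit quaternion [w, x, y, z].
In Python, from station import status, eyes, workorder gives the robot as it stands. The module is installed in compiled form; this text tells all that it offers.
- The arm moves only by the shell command python3 -m jog 'ROWS' [FORCE]. ROWS is text: rows parted by semicolons, each of 7 numbers parted by spaces: the shift along the tool's x, y, z in m, then the turn, a rotation vector about the tool's x, y, z in degrees, then the finger opening in m, from 0 to 0.0854. In form: dx dy dz rx ry rz jaw; .... A call has 1 to 5 rows; each row is the pose to reach, as a shift and turn from the pose commanded when the call began, along the tool's axes at that moment; what a row does not reach only later rows make up. A row lasts 1/10 s, in which the tool goes at most 50 mm and 8.59 degrees, less where a joint would pass 70% of its speed; a pose out of reach is approached as far as the arm can. A call with a gripper value outside its range is refused whole. The fingers move at their own pace and stop on an object; FORCE is the grip in N (left out, the last holds). Time passes only in rows, so rows that repeat a pose let the fingers close. It gives the time, the measured TCP pose, the force and the opening at its end, in the units of the state.
- status.get_obs(): the state, without advancing time (a new reading comes with each control period).
- eyes.read_camera(name): name is "scene" or "side" or "wrist"; returns a dict with "image" (480x640x3 uint8, red, green, blue), "intrinsics" (3x3 intrinsics, pixels), "position" and "orientation" of the camera in the world. Camera axes: x right, y up, looking along -z (the intrinsics and any distortion apply to the point x, -y, -z); pixel columns grow to the right and rows downward; lengths in m; the calibration is good to about 2 mm. A picture is of the moment at which its call begins. There is no depth.
- workorder.hand_in(): hands the job in, once; it reports no verdict.
The state is a dict: "t": time; "q": joint angles; "joint_vel": joint speeds; "joint_torque": joint torques, N m; "eef_pos": TCP position; "tool_rot": TCP orientation; "contact_force": force on the tool from outside, world axes, zero at the start; "torque": the same for the moment, N m; "gripper_width": opening from 0.0 (shut) to 1.0 (fully open).
Only numpy, scipy, OpenCV 4.12 (cv2) and the standard library are available. Lean on these libraries where they do the work, as an engineer would, in place of code of your own. Each camera call takes 0.05 s, during which the arm holds its last target.

## Working session

There is one attempt and no reset: what is moved stays moved. The work goes in short steps, Python scripts to look and compute and a shell command to move; the robot and the scene stay as the last step left them, time stands still between calls to the robot, and variables do not carry over. Pictures are saved under pics/ and viewed, and the job is handed in when it is done.

```bash
mkdir -p pics; ls
cat > h.py <<'E'
import numpy as np, cv2
from scipy.spatial.transform import Rotation as R
from station import status, eyes, workorder
def cam(n):
    d=eyes.read_camera(n); return d
def rot(q): return R.from_quat([q[1],q[2],q[3],q[0]])
def save(d,f): cv2.imwrite('pics/'+f,cv2.cvtColor(d['image'],cv2.COLOR_RGB2BGR))
def ray(d,u,v):
    K=np.array(d['intrinsics']); p=np.linalg.solve(K,[u,v,1.0])
    w=rot(d['orientation']).apply([p[0],-p[1],-p[2]]); return np.array(d['position']),w/np.linalg.norm(w)
def onz(d,u,v,z):
    o,w=ray(d,u,v); return o+w*(z-o[2])/w[2]
def proj(d,P):
    c=rot(d['orientation']).inv().apply(np.array(P)-np.array(d['position'])); x=np.array(d['intrinsics'])@np.array([c[0],-c[1],-c[2]]); return x[:2]/x[2]
def tri(rs):
    A=0;b=0
    for o,w in rs:
        M=np.eye(3)-np.outer(w,w);A=A+M;b=b+M@o
    return np.linalg.solve(A,b)
E
python3 - <<'E'
from h import *
for n in ['scene','side','wrist']:
    d=cam(n); save(d,n+'0.png'); print(n,[ (k,np.round(v,3).tolist()) for k,v in d.items() if k!='image'])
print(status.get_obs())
E
```

```text
pics
scene [('intrinsics', [[523.698, 0.0, 315.005], [0.0, 523.698, 234.648], [0.0, 0.0, 1.0]]), ('position', [1.44, 0.418, 1.098]), ('orientation', [0.54, 0.209, 0.309, 0.754])]
side [('intrinsics', [[538.545, 0.0, 314.857], [0.0, 538.545, 248.832], [0.0, 0.0, 1.0]]), ('position', [0.177, 0.901, 1.012]), ('orientation', [-0.186, -0.067, 0.371, 0.907])]
wrist [('intrinsics', [[334.959, 0.0, 313.076], [0.0, 334.959, 240.984], [0.0, 0.0, 1.0]]), ('position', [0.277, -0.618, 0.373]), ('orientation', [0.804, -0.109, 0.079, -0.58])]
{'t': 0.15, 'q': array([ 1.1419141 ,  0.47765205,  0.02237854,  1.55617903, -0.01150459,
        1.10929625, -0.083069  ]), 'joint_vel': array([-1.48660768e-03, -2.61319968e-03,  1.22349727e-03, -2.73489511e-03,
        5.53637386e-04,  7.13735007e-05, -1.60292014e-04]), 'joint_torque': array([ 2.70943252e-03, -5.96922970e+01,  1.60987314e+00, -2.81490862e+01,
        1.25589155e-02,  6.48470304e-03,  3.14351979e-06]), 'eef_pos': array([ 0.2126744 , -0.64016062,  0.23054076]), 'tool_rot': array([-6.83148919e-04,  9.87163144e-01,  1.59713596e-01, -1.66006896e-04]), 'contact_force': array([ 0.259614  , -0.71590215, -0.49532582]), 'torque': array([ 0.03183028,  0.05409886, -0.036791  ]), 'gripper_width': 0.9984902034961}
```

View pics/scene0.png

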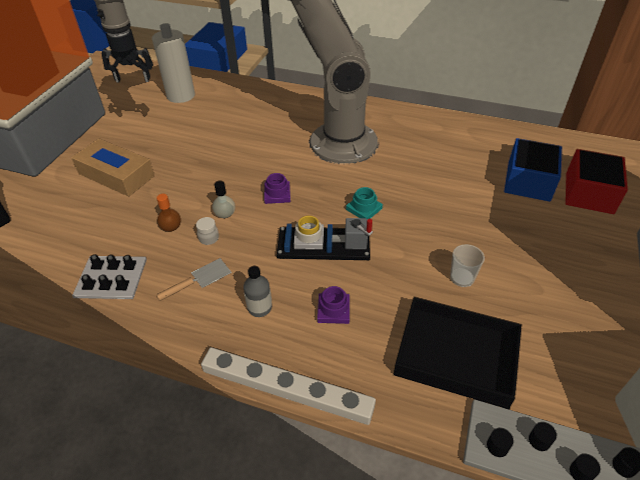

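View pics/side0.png

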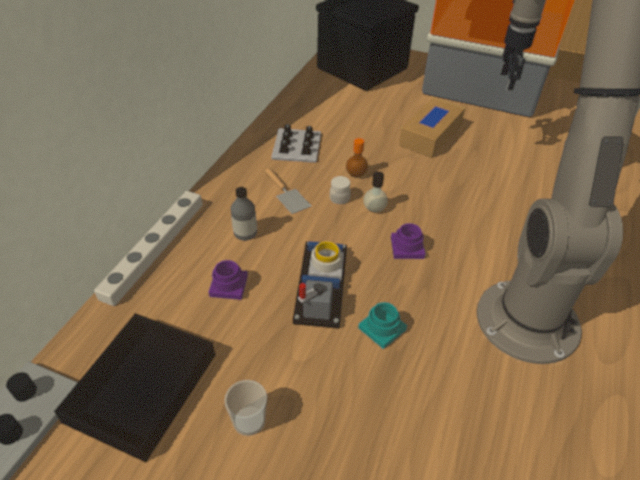

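View pics/wrist0.png

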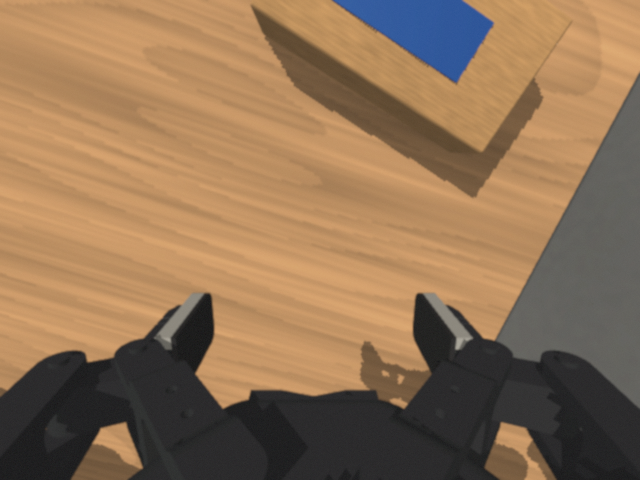

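Scene view: vise at about (325,237), with red knob (369,226) and yellow ring (308,226). Amber flask with orange cap at (168,213), and the clear spare with black cap at (222,200). The cradle look-alikes are purple (277,188) and (333,304) and turquoise (364,202), none of them meant. I'll measure with masks and confirm in an enlarged crop.

Run:
```python
from h import *
S=cam('scene');D=cam('side')
def blob(d,f,roi):
    x0,y0,x1,y1=roi; im=d['image'][y0:y1,x0:x1]; h=cv2.cvtColor(im,cv2.COLOR_RGB2HSV).astype(int); m=f(h[...,0],h[...,1],h[...,2]).astype(np.uint8)
    n,l,s,c=cv2.connectedComponentsWithStats(m); i=1+np.argmax(s[1:,4]); return s[i,:4]+[x0,y0,0,0],s[i,4],c[i]+[x0,y0]
red=lambda h,s,v:((h<5)|(h>174))&(s>150)&(v>80)
yel=lambda h,s,v:(h>20)&(h<35)&(s>130)&(v>120)
org=lambda h,s,v:(h>=4)&(h<13)&(s>200)&(v>170)
blu=lambda h,s,v:(h>100)&(h<125)&(s>110)&(v>40)
blk=lambda h,s,v:(v<45)
for name,f,rs,rd in [('knob',red,(350,210,385,245),(290,270,315,310)),('ring',yel,(290,205,330,245),(305,235,350,275)),('cap',org,(150,185,180,215),(345,130,375,160)),
  ('spcap',blk,(210,175,232,198),(368,170,388,190)),('bed',blk,(270,215,380,265),(285,230,355,330))]:
    a=blob(S,f,rs);b=blob(D,f,rd); print(name,a,b,np.round(tri([ray(S,*a[2]),ray(D,*b[2])]),4))
for d,roi,n in [(S,(270,200,385,270),'sv.png'),(D,(280,225,360,335),'dv.png'),(S,(145,170,265,250),'sf.png')]:
    x0,y0,x1,y1=roi; cv2.imwrite('pics/'+n,cv2.resize(cv2.cvtColor(d['image'][y0:y1,x0:x1],cv2.COLOR_RGB2BGR),None,fx=5,fy=5,interpolation=cv2.INTER_CUBIC))
```

```text
knob (array([367, 219,   5,  14]), np.int32(62), array([368.9516129 , 225.27419355])) (array([299, 283,   6,  15]), np.int32(69), array([301.50724638, 289.84057971])) [0.4809 0.2154 0.1165]
ring (array([298, 216,  21,  19]), np.int32(224), array([308.33482143, 224.39285714])) (array([315, 241,  24,  21]), np.int32(273), array([326.3956044, 250.8021978])) [0.4893 0.0474 0.0754]
cap (array([157, 194,  10,   7]), np.int32(54), array([161.77777778, 197.09259259])) (array([356, 151,   1,   1]), np.int32(1), array([356., 151.])) [ 0.5531 -0.3604  0.1002]
spcap (array([215, 181,  11,  15]), np.int32(129), array([219.73643411, 188.13953488])) (array([381, 178,   1,   2]), np.int32(2), array([381. , 178.5])) [ 0.4481 -0.242   0.0984]
bed (array([276, 227,  94,  33]), np.int32(1269), array([320.33884949, 249.87628054])) (array([333, 289,   9,  19]), np.int32(62), array([337.14516129, 297.5       ])) [ 0.4484  0.0658 -0.0642]
```

View pics/sv.png

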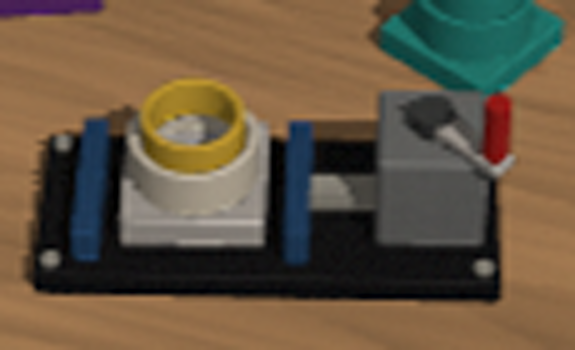

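View pics/dv.png

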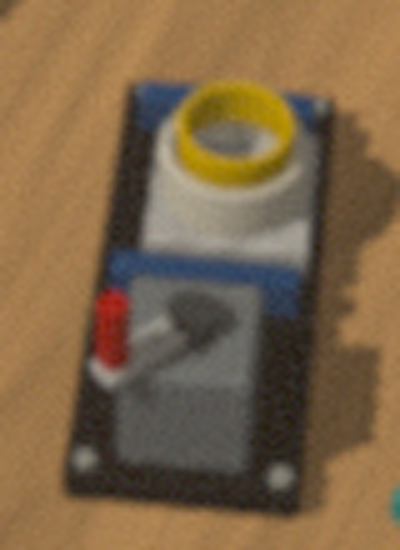

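View pics/sf.png

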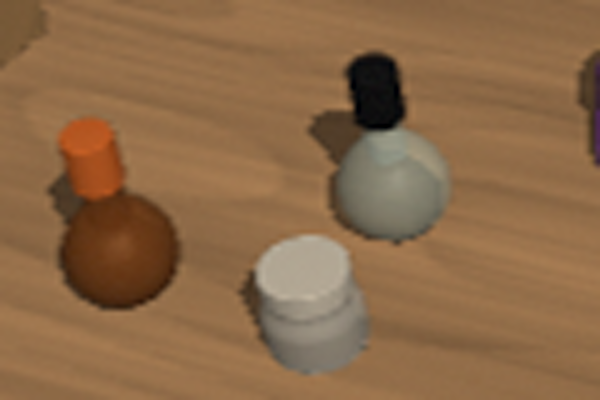

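Run:
```python
from h import *
S=cam('scene');D=cam('side')
s=lambda x,y:(270+x/5,200+y/5); t=lambda x,y:(280+x/5,225+y/5)
for p in [(63,143),(50,260),(484,268)]: print('scr S',np.round(onz(S,*s(*p),.019),4))
for p in [(85,459),(280,477),(322,105)]: print('scr D',np.round(onz(D,*t(*p),.019),4))
print('hub',tri([ray(S,*s(432,118)),ray(D,*t(205,310))]))
# ring top: ellipse centre
for z in [.083]: print('ring', onz(S,*s(193,111),z), onz(D,*t(238,128),z))
# knob silhouettes
print('knob z.1145',onz(S,369,225.3,.1145),onz(D,301.8,289.8,.1145))
for d,n,roi in [(S,'S',(150,185,180,240)),(D,'D',(335,130,380,185))]:
    x0,y0,x1,y1=roi; h=cv2.cvtColor(d['image'][y0:y1,x0:x1],cv2.COLOR_RGB2HSV)
    for nm,m in [('all',(h[...,1]>195)&(h[...,0]<14)&(h[...,2]>60)),('cap',(h[...,1]>195)&(h[...,0]<14)&(h[...,2]>165))]:
        k,l,st,c=cv2.connectedComponentsWithStats(m.astype(np.uint8)); i=1+np.argmax(st[1:,4]); print(n,nm,st[i],c[i]+[x0,y0])
        if nm=='all': print('belly z.03',)
# cap from crop sf: cap centre at z=.102
f=lambda x,y:(145+x/5,170+y/5)
print('cap S',onz(S,*f(92,158),.102),'belly S',onz(S,*f(120,250),.029))
x0,y0=325,125; c=cv2.resize(cv2.cvtColor(D['image'][y0:225,x0:425],cv2.COLOR_RGB2BGR),None,fx=6,fy=6,interpolation=cv2.INTER_CUBIC); cv2.imwrite('pics/df.png',c)
```

```text
scr S [ 0.4766 -0.0374  0.019 ]
scr S [ 0.5633 -0.0108  0.019 ]
scr S [0.4939 0.2186 0.019 ]
scr D [0.491  0.2181 0.019 ]
scr D [0.4052 0.1919 0.019 ]
scr D [ 0.4717 -0.0395  0.019 ]
hub [0.45454493 0.17239036 0.08784992]
ring [0.48849165 0.04845886 0.083     ] [0.48429584 0.05198162 0.083     ]
knob z.1145 [0.47929519 0.21536525 0.1145    ] [0.48102673 0.21319824 0.1145    ]
S all [  7   9  23  37 437] [166.55377574 213.5423341 ]
belly z.03
S cap [ 7  9 10 12 66] [162.09090909 197.98484848]
D all [19 11  9 13 46] [357.63043478 147.08695652]
belly z.03
D cap [19 11  6 11 21] [355.23809524 145.76190476]
cap S [ 0.55641306 -0.36239843  0.102     ] belly S [ 0.55649061 -0.36258943  0.029     ]
```

View pics/df.png

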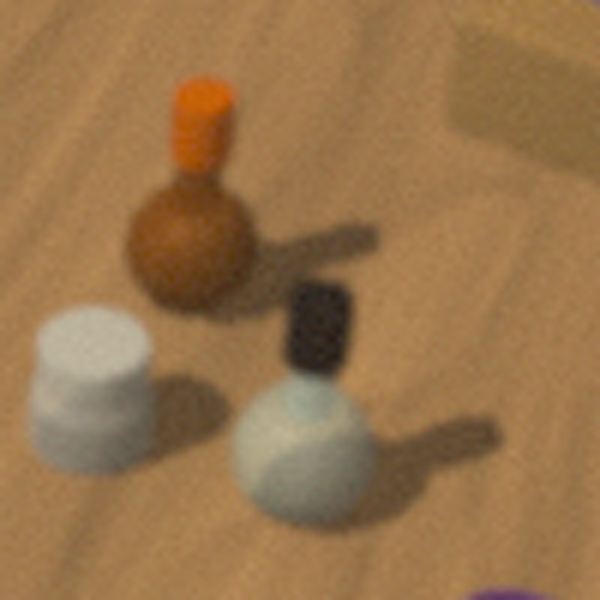

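```bash
cat >> h.py <<'E'
O=np.array([.497,.0474,0]); Y=np.array([-.289,.957,0]);Y/=np.linalg.norm(Y);X=np.array([Y[1],-Y[0],0])
AX=O+.135*Y
def knob(th): return AX+.045*(np.sin(th)*X+np.cos(th)*Y)
def vis(P): return np.array([(np.array(P)-O)@X,(np.array(P)-O)@Y])
def st():
    o=status.get_obs(); r=rot(o['tool_rot']); print('t',round(o['t'],2),'tcp',np.round(o['eef_pos'],4),'F',np.round(o['contact_force'],1),'w',round(o['gripper_width']*85.4,1),'q',np.round(o['q'],2)); return o,r
def go(P):
    o,r=st(); print('d tool mm',np.round(r.inv().apply(np.array(P)-o['eef_pos'])*1000,1)); 
    ty=r.apply([0,1,0]); print('tool y',np.round(ty,3),'z',np.round(r.apply([0,0,1]),3))
E
python3 - <<'E'
from h import *
print(AX,vis([.486,.05,0]),vis([.480,.2145,0]))
go([.5,-.25,.231])
E
```

```text
[0.4579727  0.17663572 0.        ] [-0.00977868  0.00566899] [0.03203299 0.16487965]
t 0.35 tcp [ 0.2128 -0.6405  0.2311] F [-0.2  0.1  0.1] w 85.4 q [ 1.14  0.48  0.02  1.56 -0.01  1.11 -0.08]
d tool mm [ 3.957e+02 -2.800e+02  2.000e-01]
tool y [ 0.315 -0.949 -0.   ] z [-0.  0. -1.]
```

```bash
python3 -m jog '0.04 -0.028 0 0 0 0 0.085; 0.08 -0.056 0 0 0 0 0.085; 0.12 -0.084 0 0 0 0 0.085; 0.16 -0.112 0 0 0 0 0.085; 0.2 -0.14 0 0 0 0 0.085' 30; python3 -c "
from h import *
go([.5,-.2,.231])"
```

```text
t: 0.85
eef_pos: [0.3594, -0.443, 0.2316]
tool_rot: [0.0, 0.987, 0.16, 0.0]
contact_force: [1.1, -0.4, -0.2]
gripper_width: 0.993
t 0.85 tcp [ 0.3594 -0.443   0.2316] F [ 1.1 -0.4 -0.2] w 84.8 q [ 0.83  0.31 -0.06  1.81  0.02  1.03 -0.49]
d tool mm [ 210.  -186.4    0.5]
tool y [ 0.315 -0.949  0.001] z [ 0. -0. -1.]
```

```bash
python3 -m jog '0.037 -0.033 0 0 0 0 0.085; 0.074 -0.066 0 0 0 0 0.085; 0.111 -0.099 0 0 0 0 0.085; 0.148 -0.132 0 0 0 0 0.085; 0.185 -0.165 0 0 0 0 0.085'; python3 -c "
from h import *
go([.481,.2145,.231])"
```

```text
t: 1.35
eef_pos: [0.4828, -0.228, 0.2316]
tool_rot: [0.0, 0.987, 0.16, 0.0]
contact_force: [1.3, 0.8, -0.2]
gripper_width: 1.0
t 1.35 tcp [ 0.4828 -0.228   0.2316] F [ 1.3  0.8 -0.2] w 85.4 q [ 0.49  0.25 -0.2   1.88  0.06  1.01 -0.98]
d tool mm [ 137.8 -420.5    0.5]
tool y [ 0.315 -0.949  0.001] z [ 0.001 -0.    -1.   ]
```

```bash
python3 -m jog '0.015 -0.046 0 0 0 0 0.085; 0.03 -0.092 0 0 0 0 0.085; 0.045 -0.138 0 0 0 0 0.085; 0.06 -0.184 0 0 0 0 0.085; 0.075 -0.23 0 0 0 0 0.085';  python3 -m jog '0.015 -0.046 0 0 0 0 0.085; 0.03 -0.092 0 0 0 0 0.085; 0.045 -0.138 0 0 0 0 0.085; 0.063 -0.19 0 0 0 0 0.085; 0.063 -0.19 0 0 0 0 0.085'; python3 -c "
from h import *
go([.481,.2145,.231])
d=cam('wrist');save(d,'w1.png');print(proj(d,[.481,.2145,.1345]))
save(cam('scene'),'s1.png')"
```

```text
t: 1.85
eef_pos: [0.4805, 0.014, 0.2317]
tool_rot: [0.0, 0.987, 0.16, 0.0]
contact_force: [0.6, 0.8, -0.4]
gripper_width: 0.992
t: 2.35
eef_pos: [0.4793, 0.22, 0.232]
tool_rot: [-0.002, 0.986, 0.164, 0.001]
contact_force: [-0.5, -0.9, -0.4]
gripper_width: 0.996
t 2.35 tcp [0.4793 0.22   0.232 ] F [-0.5 -0.9 -0.4] w 85.1 q [-0.14  0.27 -0.48  1.88  0.14  1.02 -1.92]
d tool mm [-0.2  5.7  1. ]
tool y [ 0.324 -0.946 -0.004] z [ 0.001  0.005 -1.   ]
[321.64092085 243.31279464]
```

View pics/w1.png

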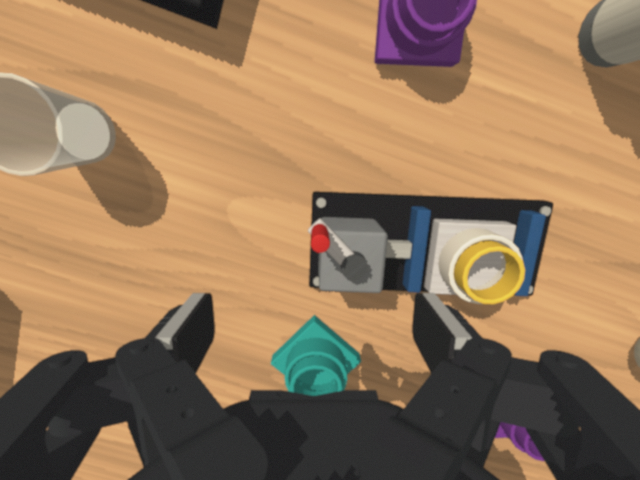

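Wrist view: knob top is at (319,242) against a predicted (322,243), hub at (355,267), bed screws at (321,203), (317,282), (546,210), (530,290), and the yellow ring at (490,271). I'll refine the vise frame from these.

```bash
python3 -c "
from h import *
d=cam('wrist')
ps=[onz(d,*p,.019) for p in [(321,203),(317,282),(546,210),(530,290)]]
for p in ps: print(np.round(p,4),vis(p))
print('c',np.mean(ps,0),O+.045*Y)
print('hub',onz(d,355,267,.094),AX,'knob',onz(d,319,231,.1345),onz(d,319,240,.1345),'ring',vis(onz(d,490,271,.083)))
im=d['image'][190:310,290:560];cv2.imwrite('pics/wv.png',cv2.resize(cv2.cvtColor(im,cv2.COLOR_RGB2BGR),None,fx=2.9,fy=2.9,interpolation=cv2.INTER_CUBIC))
go([.481,.2145,.231])"
```

```text
[0.4938 0.2101 0.019 ] [0.04398367 0.15667513]
[0.4069 0.185  0.019 ] [-0.04648149  0.15777521]
[ 0.5637 -0.0209  0.019 ] [ 0.04408897 -0.08465919]
[ 0.4755 -0.0494  0.019 ] [-0.04862553 -0.08647857]
c [0.4849589  0.08118995 0.019     ] [0.4839909  0.09047857 0.        ]
hub [0.46018337 0.16855476 0.094     ] [0.4579727  0.17663572 0.        ] knob [0.49019982 0.21328571 0.1345    ] [0.48371235 0.21106484 0.1345    ] ring [-0.00413128  0.00012025]
t 2.5 tcp [0.4805 0.2121 0.2311] F [-0.2 -0.1 -0.6] w 85.0 q [-0.13  0.27 -0.48  1.89  0.14  1.02 -1.92]
d tool mm [ 1.2 -2.2  0.1]
tool y [ 0.316 -0.949  0.   ] z [-0.    -0.001 -1.   ]
```

View pics/wv.png

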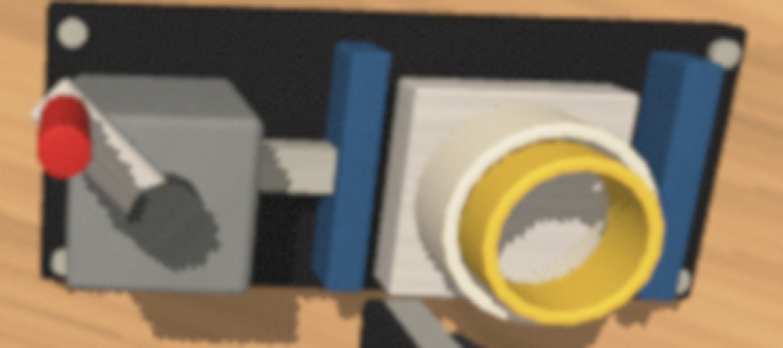

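```bash
python3 -c "
from h import *
d=cam('wrist')
f=lambda x,y:(290+x/2.9,190+y/2.9)
ps=[onz(d,*f(*p),.019) for p in [(72,33),(60,262),(725,53),(683,280)]]
for p in ps: print(np.round(p,4),vis(p))
print('c',np.mean(ps,0),O+.045*Y)
print('hub',onz(d,*f(175,215),.094),AX,'knob',onz(d,*f(63,150),.1345),'ring',onz(d,*f(565,236),.083),vis(onz(d,*f(565,236),.083)))
"
```

```text
[0.4937 0.2145 0.019 ] [0.04516918 0.16093285]
[0.4068 0.1903 0.019 ] [-0.04499406  0.16290675]
[ 0.5629 -0.0165  0.019 ] [ 0.04463486 -0.08025452]
[ 0.4771 -0.045   0.019 ] [-0.04570393 -0.08267207]
c [0.48515643 0.08584596 0.019     ] [0.4839909  0.09047857 0.        ]
hub [0.46163754 0.171228   0.094     ] [0.4579727  0.17663572 0.        ] knob [0.48113592 0.21355764 0.1345    ] ring [0.49099068 0.04838135 0.083     ] [-0.00546903  0.00267669]
```

```bash
sed -i 's/^AX=.*/AX=np.array([.4585,.1735,0]); O=AX-.135*Y/' h.py; python3 -m jog '0.001 -0.001 0.04 0 0 0 0.085; 0.001 -0.001 0.08 0 0 0 0.085; 0.001 -0.001 0.12 0 0 0 0.07; 0.001 -0.001 0.131 0 0 0 0.05; 0.001 -0.001 0.131 0 0 0 0.04' 40;  python3 -c "
from h import *
go([.481,.2135,.1])
d=cam('wrist');save(d,'w2.png');d=cam('side');cv2.imwrite('pics/d2.png',cv2.resize(cv2.cvtColor(d['image'][200:350,250:400],cv2.COLOR_RGB2BGR),None,fx=4,fy=4))"
```

```text
t: 3.05
eef_pos: [0.4806, 0.2116, 0.0992]
tool_rot: [0.001, 0.987, 0.159, -0.002]
contact_force: [0.6, 0.1, 1.1]
gripper_width: 0.512
t 3.05 tcp [0.4806 0.2116 0.0992] F [0.6 0.1 1.1] w 43.8 q [-0.18  0.44 -0.43  2.    0.26  0.76 -2.03]
d tool mm [ 1.  -1.7 -0.8]
tool y [ 0.313 -0.95   0.001] z [-0.003 -0.002 -1.   ]
```

View pics/w2.png

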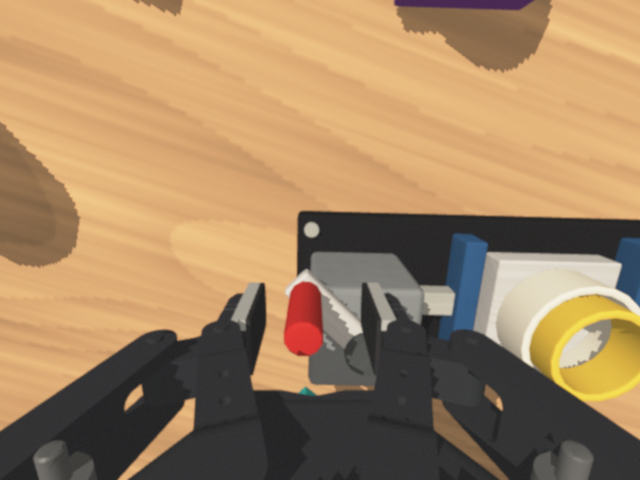

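View pics/d2.png

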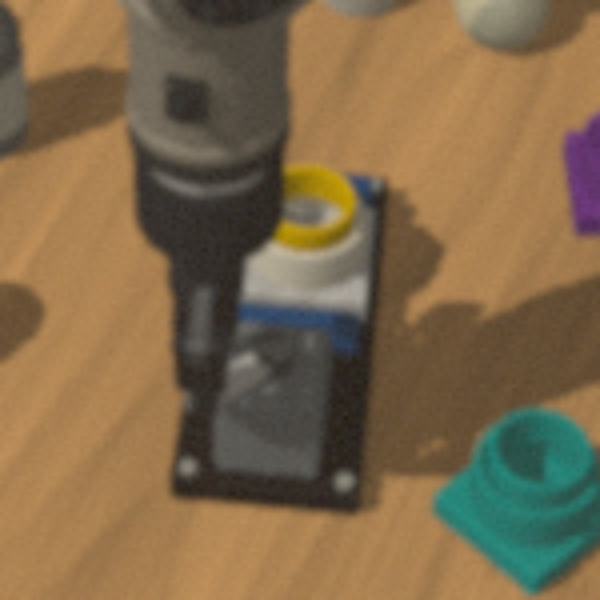

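Knob (303,318) sits between the fingers (gap centre about column 315). I'll shift about 3 mm and close.

```bash
python3 -m jog '0 -0.003 0 0 0 0 0.03; 0 -0.003 0 0 0 0 0.005; 0 -0.003 0 0 0 0 0.005; 0 -0.003 0 0 0 0 0.005; 0 -0.003 0 0 0 0 0.005' 40;  python3 -c "
from h import *
o,r=st()
p=o['eef_pos'];v=p-AX;v[2]=0;print(np.linalg.norm(v),np.arctan2(v@X,v@Y))
d=cam('wrist');save(d,'w3.png')"
```

```text
t: 3.65
eef_pos: [0.4812, 0.2171, 0.102]
tool_rot: [-0.0, 0.987, 0.16, 0.001]
contact_force: [-0.1, -0.6, 6.7]
gripper_width: 0.158
t 3.65 tcp [0.4812 0.2171 0.102 ] F [-0.1 -0.6  6.7] w 13.5 q [-0.19  0.44 -0.43  2.    0.26  0.76 -2.03]
0.0491326531926596 0.7745163364028629
```

View pics/w3.png

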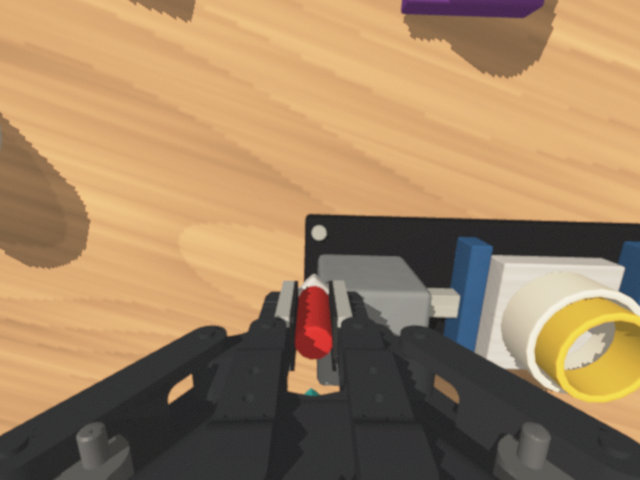

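```bash
python3 -m jog '0 -0.002 0 0 0 0 0.022; 0 -0.002 -0.006 0 0 0 0.022; 0 -0.002 -0.006 0 0 0 0.005; 0 -0.002 -0.006 0 0 0 0.005; 0 -0.002 -0.006 0 0 0 0.005' 35;  python3 -c "
from h import *
o,r=st()
p=o['eef_pos'];AX=np.array([.458,.1765,0]);v=p-AX;v[2]=0;print(np.linalg.norm(v),np.arctan2(v@X,v@Y))
t0=.81
for i in range(1,26):
    t=t0+.14*i; w=.045*((np.sin(t)-np.sin(t0))*X+(np.cos(t)-np.cos(t0))*Y); print(i,round(t,2),np.round(r.inv().apply(w)[:2]*1000,1))
"
```

```text
t: 4.2
eef_pos: [0.4801, 0.2184, 0.1073]
tool_rot: [0.0, 0.987, 0.16, 0.001]
contact_force: [-2.0, -1.1, 9.2]
gripper_width: 0.162
t 4.2 tcp [0.4801 0.2184 0.1073] F [-2.  -1.1  9.2] w 13.8 q [-0.19  0.43 -0.44  1.99  0.26  0.77 -2.03]
0.04733310812098189 0.7786214090598035
1 0.95 [3.9 5. ]
2 1.09 [ 7.  10.4]
3 1.23 [ 9.4 16.2]
4 1.37 [10.9 22.4]
5 1.51 [11.5 28.6]
6 1.65 [11.3 34.9]
7 1.79 [10.2 41.1]
8 1.93 [ 8.3 47.1]
9 2.07 [ 5.5 52.7]
10 2.21 [ 1.9 57.9]
11 2.35 [-2.3 62.6]
12 2.49 [-7.1 66.6]
13 2.63 [-12.5  70. ]
14 2.77 [-18.2  72.5]
15 2.91 [-24.3  74.2]
16 3.05 [-30.5  75. ]
17 3.19 [-36.8  75. ]
18 3.33 [-43.1  74.1]
19 3.47 [-49.1  72.3]
20 3.61 [-54.8  69.7]
21 3.75 [-60.1  66.3]
22 3.89 [-64.9  62.3]
23 4.03 [-69.1  57.5]
24 4.17 [-72.6  52.3]
25 4.31 [-75.3  46.6]
```

```bash
python3 -m jog '0.004 0.005 0 0 0 0 0.005; 0.007 0.0105 0 0 0 0 0.005; 0.0095 0.016 0 0 0 0 0.005; 0.011 0.0225 0 0 0 0 0.005; 0.0115 0.0285 0 0 0 0 0.005';  python3 -c "
from h import *
st()"
```

```text
t: 4.7
eef_pos: [0.5023, 0.1974, 0.1078]
tool_rot: [-0.002, 0.987, 0.16, 0.003]
contact_force: [5.7, 5.7, 1.3]
gripper_width: 0.159
t 4.7 tcp [0.5023 0.1974 0.1078] F [5.7 5.7 1.3] w 13.6 q [-0.14  0.44 -0.43  1.97  0.26  0.77 -1.97]
```

```bash
python3 -m jog '0.001 0.006 0 0 0 0 0.005; 0 0.0125 0 0 0 0 0.005; -0.002 0.0185 0 0 0 0 0.005; -0.005 0.024 0 0 0 0 0.005; -0.0085 0.029 0 0 0 0 0.005';  python3 -c "
from h import *
st()"
```

```text
t: 5.2
eef_pos: [0.5057, 0.1649, 0.1079]
tool_rot: [-0.001, 0.987, 0.159, 0.005]
contact_force: [11.9, 0.1, -1.2]
gripper_width: 0.162
t 5.2 tcp [0.5057 0.1649 0.1079] F [11.9  0.1 -1.2] w 13.9 q [-0.09  0.43 -0.42  1.99  0.25  0.76 -1.91]
```

```bash
sed -i 's/^AX=.*/AX=np.array([.4624,.1770,0]); O=AX-.135*Y/' h.py;cat >> h.py <<'E'
TX=np.array([.949,.316,0]);TY=np.array([.316,-.949,0])
def rows(C,ths):
    C=np.array(C)
    for t in ths:
        w=knob(t)[:2]-C; print(round(t,2),np.round([w@TX[:2]*1000,w@TY[:2]*1000],1))
def ang():
    o,r=st(); v=o['eef_pos']-AX; v[2]=0; f=o['contact_force'];th=np.arctan2(v@X,v@Y); n=v/np.linalg.norm(v); print('th',round(th%6.283,3),'r',np.linalg.norm(v),'Frad',f@n,'Ftan(cw+)',f@np.array([n[1],-n[0],0]))
E
python3 -c "
from h import *
ang(); rows([.5006,.1645],np.arange(2.2,4.4,.14))"
```

```text
t 5.2 tcp [0.5057 0.1649 0.1079] F [11.9  0.1 -1.2] w 13.9 q [-0.09  0.43 -0.42  1.99  0.25  0.76 -1.91]
th 2.138 r 0.04495970618098661 Frad 11.38629616844114 Ftan(cw+) -3.336838428762778
2.2 [3.3 3.6]
2.34 [-0.9  8.3]
2.48 [-5.7 12.3]
2.62 [-11.   15.7]
2.76 [-16.7  18.3]
2.9 [-22.8  20.1]
3.04 [-29.  21.]
3.18 [-35.3  21. ]
3.32 [-41.5  20.1]
3.46 [-47.6  18.4]
3.6 [-53.3  15.9]
3.74 [-58.7  12.5]
3.88 [-63.5   8.5]
4.02 [-67.7   3.8]
4.16 [-71.3  -1.4]
4.3 [-74.   -7.1]
```

```bash
python3 -m jog '0.003 0.004 0 0 0 0 0.005; -0.001 0.0085 0 0 0 0 0.005; -0.0055 0.0125 0 0 0 0 0.005; -0.011 0.0155 0 0 0 0 0.005; -0.0165 0.0185 0 0 0 0 0.005';  python3 -c "
from h import *
ang()"
```

```text
t: 5.7
eef_pos: [0.4925, 0.1428, 0.1075]
tool_rot: [-0.001, 0.987, 0.16, 0.002]
contact_force: [2.3, 2.9, 6.5]
gripper_width: 0.161
t 5.7 tcp [0.4925 0.1428 0.1075] F [2.3 2.9 6.5] w 13.8 q [-0.05  0.41 -0.43  2.03  0.24  0.75 -1.88]
th 2.713 r 0.045539734966594296 Frad -0.6775881222661009 Ftan(cw+) -3.630876910527837
```

```bash
python3 -m jog '-0.0063 0.0016 0 0 0 0 0.005; -0.0125 0.0025 0 0 0 0 0.005; -0.0188 0.0025 0 0 0 0 0.005; -0.025 0.0016 0 0 0 0 0.005; -0.031 0 0 0 0 0 0.005';  python3 -c "
from h import *
ang()"
```

```text
t: 6.2
eef_pos: [0.4633, 0.1316, 0.1074]
tool_rot: [0.0, 0.987, 0.159, 0.002]
contact_force: [3.7, -1.7, 7.7]
gripper_width: 0.163
t 6.2 tcp [0.4633 0.1316 0.1074] F [ 3.7 -1.7  7.7] w 13.9 q [-0.04  0.36 -0.44  2.1   0.23  0.72 -1.88]
th 3.414 r 0.04536953737605261 Frad 1.801852399688222 Ftan(cw+) -3.691334914152927
```

```bash
python3 -m jog '-0.0058 -0.0026 0 0 0 0 0.005; -0.011 -0.006 0 0 0 0 0.005; -0.016 -0.01 0 0 0 0 0.005; -0.016 -0.01 0 0 0 0 0.005';  python3 -c "
from h import *
ang();d=cam('wrist');save(d,'w4.png');d=cam('side');cv2.imwrite('pics/d4.png',cv2.resize(cv2.cvtColor(d['image'][200:350,250:400],cv2.COLOR_RGB2BGR),None,fx=4,fy=4))"
```

```text
t: 6.6
eef_pos: [0.4435, 0.1359, 0.1073]
tool_rot: [0.001, 0.987, 0.159, 0.001]
contact_force: [-2.1, -2.8, 11.6]
gripper_width: 0.157
t 6.6 tcp [0.4435 0.1359 0.1073] F [-2.1 -2.8 11.6] w 13.4 q [-0.05  0.34 -0.45  2.13  0.23  0.71 -1.9 ]
th 3.866 r 0.04521169877971705 Frad 3.4019684036965825 Ftan(cw+) 0.7363503574934622
```

View pics/w4.png

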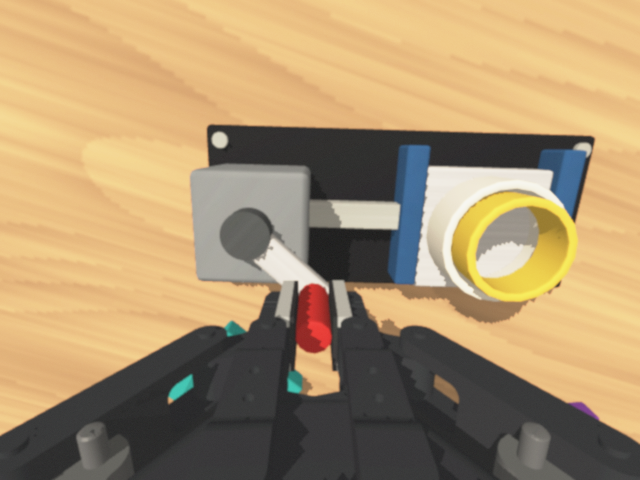

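View pics/d4.png

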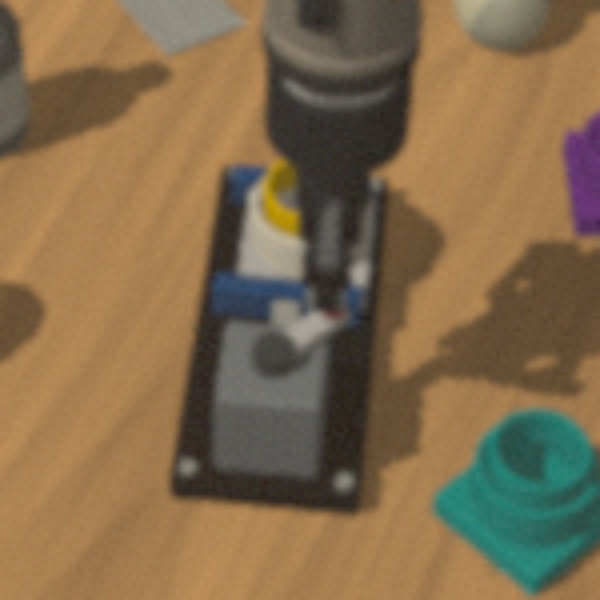

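Wrist view: the jaw (413,215) is now touching the cradle base (about column 428), and the cradle is almost at the fixed jaw. I'll continue to tight, watching the tangential force.

```bash
python3 -m jog '-0.0022 -0.0023 0 0 0 0 0.005; -0.0042 -0.0047 0 0 0 0 0.005; -0.0042 -0.0047 0 0 0 0 0.005';  python3 -c "
from h import *
ang()"; python3 -m jog '-0.001 -0.0013 0 0 0 0 0.005; -0.0019 -0.0026 0 0 0 0 0.005; -0.0019 -0.0026 0 0 0 0 0.005';  python3 -c "
from h import *
ang()"
```

```text
t: 7.0
eef_pos: [0.4384, 0.1387, 0.1073]
tool_rot: [0.001, 0.987, 0.159, 0.001]
contact_force: [-1.2, -4.5, 11.8]
gripper_width: 0.162
t 7.0 tcp [0.4384 0.1387 0.1073] F [-1.2 -4.5 11.8] w 13.9 q [-0.06  0.34 -0.45  2.14  0.23  0.71 -1.91]
th 3.995 r 0.045181426513873274 Frad 4.430868023858688 Ftan(cw+) -1.3229645489838688
t: 7.3
eef_pos: [0.4374, 0.1395, 0.1074]
tool_rot: [0.001, 0.987, 0.159, 0.002]
contact_force: [4.6, -6.8, 8.9]
gripper_width: 0.162
t 7.3 tcp [0.4374 0.1395 0.1074] F [ 4.6 -6.8  8.9] w 13.9 q [-0.06  0.33 -0.45  2.15  0.23  0.7  -1.92]
th 4.023 r 0.045117662707710185 Frad 3.1207561074224714 Ftan(cw+) -7.657137337955567
```

```bash
python3 -m jog '0 0 0 0 0 0 0.005; 0 0 0 0 0 0 0.005; 0 0 0 0 0 0 0.005;0 0 0 0 0 0 0.005';  python3 -c "
from h import *
ang()"; python3 -m jog '0 0 0 0 0 0 0.04; 0 0 0 0 0 0 0.04; 0 0 -0.04 0 0 0 0.05; 0 0 -0.09 0 0 0 0.05; 0 0 -0.13 0 0 0 0.05'; python3 -c "
from h import *
go([.55,-.1,.25])"
```

```text
t: 7.7
eef_pos: [0.4374, 0.1395, 0.1074]
tool_rot: [0.001, 0.987, 0.159, 0.002]
contact_force: [3.7, -8.6, 9.0]
gripper_width: 0.164
t 7.7 tcp [0.4374 0.1395 0.1074] F [ 3.7 -8.6  9. ] w 14.0 q [-0.06  0.33 -0.45  2.15  0.23  0.7  -1.92]
th 4.023 r 0.04511288316816587 Frad 5.08768220323205 Ftan(cw+) -7.834746041862619
t: 8.2
eef_pos: [0.4342, 0.1421, 0.2379]
tool_rot: [-0.0, 0.987, 0.16, -0.0]
contact_force: [1.3, 0.5, 0.6]
gripper_width: 0.585
t 8.2 tcp [0.4342 0.1421 0.2379] F [1.3 0.5 0.6] w 49.9 q [ 0.01  0.14 -0.5   2.02  0.08  1.   -1.78]
d tool mm [ 33.2 266.3 -12.3]
tool y [ 0.316 -0.949 -0.001] z [-0.001  0.    -1.   ]
```

```bash
python3 -m jog '0.02 0.045 -0.01 0 0 0 0.06; 0.03 0.09 -0.02 0 0 0 0.06; 0.03 0.1 -0.02 0 0 0 0.06; 0.03 0.1 -0.02 0 0 0 0.06; 0.03 0.1 -0.02 0 0 0 0.06'; python3 -c "
from h import *
import pickle
ang()
L={}
for n in ['wrist','scene','side']:
    d=cam(n);L[n]=d;save(d,n+'5.png')
pickle.dump(L,open('L5.pkl','wb'))
print(rot(L['wrist']['orientation']).as_matrix().round(3),L['wrist']['position'])
im=L['wrist']['image'][150:400,200:500];cv2.imwrite('pics/wc5.png',cv2.resize(cv2.cvtColor(im,cv2.COLOR_RGB2BGR),None,fx=2.4,fy=2.4,interpolation=cv2.INTER_CUBIC))
d=L['scene']; cv2.imwrite('pics/sc5.png',cv2.resize(cv2.cvtColor(d['image'][195:275,265:390],cv2.COLOR_RGB2BGR),None,fx=6,fy=6,interpolation=cv2.INTER_CUBIC))
"
```

```text
t: 8.7
eef_pos: [0.4937, 0.0574, 0.2555]
tool_rot: [-0.0, 0.987, 0.16, -0.001]
contact_force: [-0.2, 0.4, -0.9]
gripper_width: 0.701
t 8.7 tcp [0.4937 0.0574 0.2555] F [-0.2  0.4 -0.9] w 59.8 q [ 0.13  0.19 -0.42  1.92  0.09  1.05 -1.57]
th 3.179 r 0.1236155466506945 Frad -0.445475384201807 Ftan(cw+) 0.11805040304312832
[[ 0.317  0.914  0.255]
 [-0.948  0.305  0.085]
 [ 0.    -0.269  0.963]] [0.55817846 0.07940425 0.39772747]
```

View pics/wrist5.png

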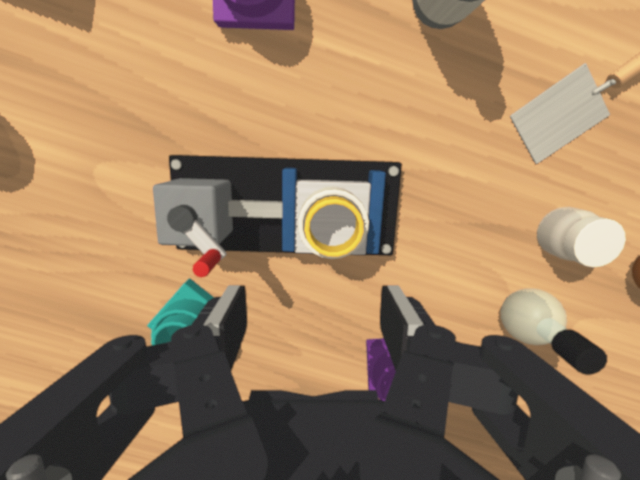

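View pics/sc5.png

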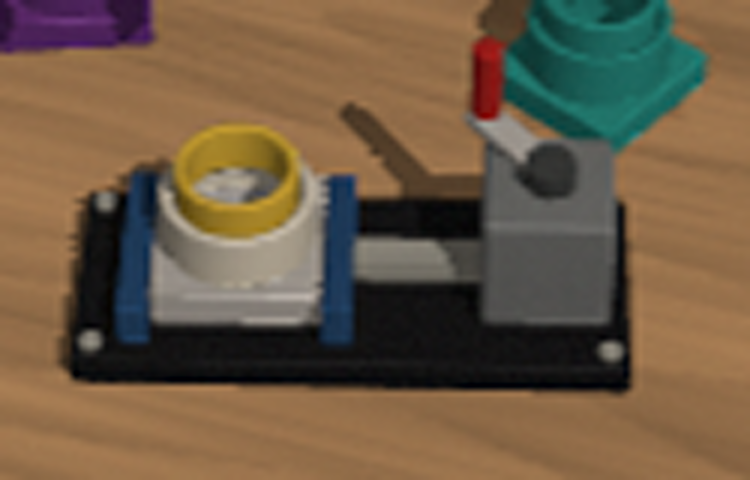

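The views agree: the cradle is squeezed square between both blue jaws (wrist columns 290 and 377), ring near (333,227). Next I'll measure the ring centre.

```bash
python3 -c "
from h import *
import pickle
L=pickle.load(open('L5.pkl','rb'))
W=L['wrist'];im=W['image'];h=cv2.cvtColor(im,cv2.COLOR_RGB2HSV)
m=((h[...,0]>18)&(h[...,0]<35)&(h[...,1]>150)&(h[...,2]>110)).astype(np.uint8); m[:170]=0;m[270:]=0;m[:,:280]=0;m[:,385:]=0
c=max(cv2.findContours(m,cv2.RETR_EXTERNAL,cv2.CHAIN_APPROX_NONE)[0],key=cv2.contourArea);e=cv2.fitEllipse(c);print(e)
for C in [(0.083),(0.079)]: print(C,onz(W,*e[0],C))
im2=cv2.resize(cv2.cvtColor(im[180:270,280:390],cv2.COLOR_RGB2BGR),None,fx=6,fy=6,interpolation=cv2.INTER_CUBIC);cv2.imwrite('pics/r5.png',im2)
S=L['scene'];print('S',onz(S,265+237/6,195+167/6,.083))
D=L['side'];im=D['image'][230:290,300:360];cv2.imwrite('pics/dr5.png',cv2.resize(cv2.cvtColor(im,cv2.COLOR_RGB2BGR),None,fx=8,fy=8,interpolation=cv2.INTER_CUBIC))
print('expect',O-.008*Y)
for p in [(176,164),(394,171),(386,249)]: q=onz(W,*p,.019);print(q,vis(q))
"
```

```text
((333.3997802734375, 226.02841186523438), (56.929054260253906, 58.69398880004883), 159.58409118652344)
0.083 [0.49536495 0.03769913 0.083     ]
0.079 [0.49456663 0.03716908 0.079     ]
S [0.49431607 0.03858906 0.083     ]
expect [0.50374002 0.04010587 0.        ]
[0.49371933 0.21720945 0.019     ] [0.04160624 0.16443843]
[ 0.56293866 -0.01372065  0.019     ] [ 0.04111018 -0.07664201]
[ 0.4760445  -0.03899093  0.019     ] [-0.04937915 -0.07571297]
```

View pics/r5.png

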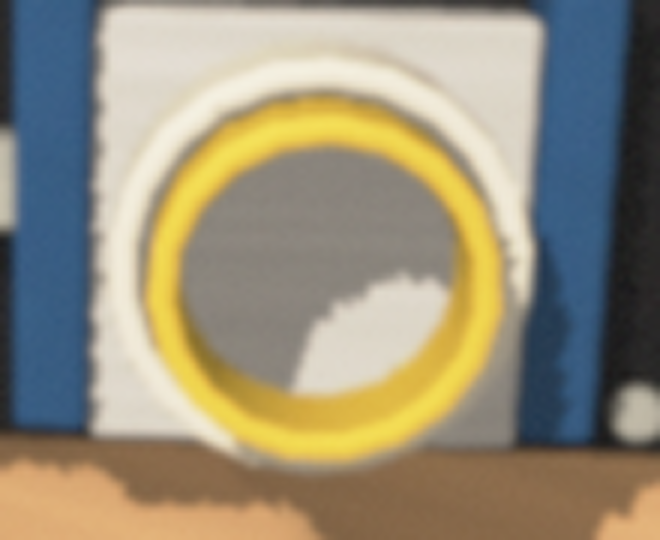

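View pics/dr5.png

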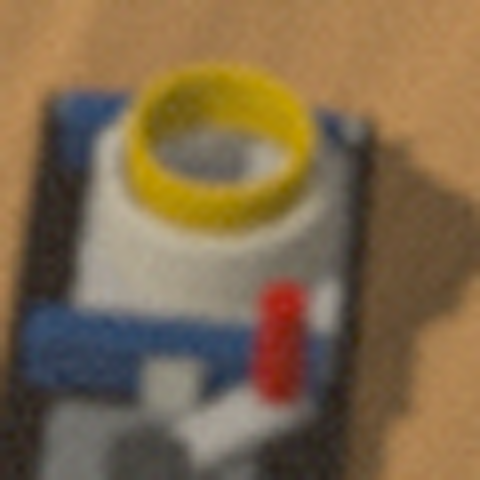

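```bash
python3 -c "
from h import *
import pickle
L=pickle.load(open('L5.pkl','rb'));S=L['scene'];D=L['side']
print('side ring',onz(D,327.8,246.5,.083))
sc=(145+92/5,170+158/5);sb=(145+120/5,170+250/5);dc=(325+203/6,125+128/6);db=(325+192/6,125+245/6)
print(onz(D,*dc,.102),onz(D,*db,.031),tri([ray(S,*sc),ray(D,*dc)]),tri([ray(S,*sb),ray(D,*db)]))
# spare
print('spare',onz(S,145+393/5,170+190/5,.03),onz(D,325+303/6,125+450/6,.03))
print('jar',onz(S,145+303/5,170+270/5,.06),onz(D,325+95/6,125+345/6,.06))
go([.555,-.361,.26])
"
```

```text
side ring [0.48900728 0.03893477 0.083     ]
[ 0.55213257 -0.3594634   0.102     ] [ 0.55270951 -0.3604931   0.031     ] [ 0.55358129 -0.36479252  0.09849846] [ 0.55427311 -0.36477464  0.02695158]
spare [ 0.46125279 -0.2320762   0.03      ] [ 0.45237073 -0.23411703  0.03      ]
jar [ 0.56397841 -0.23310908  0.06      ] [ 0.55719458 -0.23179966  0.06      ]
t 8.85 tcp [0.494  0.0579 0.2559] F [-0.8 -0.1  0. ] w 60.0 q [ 0.13  0.19 -0.42  1.92  0.09  1.05 -1.57]
d tool mm [-75.4 416.5  -4.3]
tool y [ 0.318 -0.948 -0.001] z [-0.001  0.    -1.   ]
```

```bash
python3 -m jog '-0.008 0.046 0 0 0 0 0.085; -0.016 0.092 0 0 0 0 0.085; -0.025 0.138 0 0 0 0 0.085; -0.033 0.184 0 0 0 0 0.085; -0.042 0.23 0 0 0 0 0.085'; python3 -m jog '-0.008 0.046 0 0 0 0 0.085; -0.016 0.092 0 0 0 0 0.085; -0.025 0.138 0 0 0 0 0.085; -0.034 0.186 0 0 0 0 0.085; -0.034 0.186 0 0 0 0 0.085'; python3 -m jog '0 0 0 0 0 0 0.085'; python3 -c "
from h import *
d=cam('wrist');save(d,'w6.png');go([.554,-.362,.085]);print(proj(d,[.554,-.362,.12]))"
```

```text
t: 9.35
eef_pos: [0.5278, -0.1756, 0.2563]
tool_rot: [-0.0, 0.987, 0.161, 0.0]
contact_force: [1.1, -0.2, -0.1]
gripper_width: 0.995
t: 9.85
eef_pos: [0.5523, -0.3696, 0.2552]
tool_rot: [0.001, 0.988, 0.156, -0.001]
contact_force: [-0.1, -0.7, 0.6]
gripper_width: 0.997
t: 9.95
eef_pos: [0.5539, -0.3623, 0.2554]
tool_rot: [-0.001, 0.987, 0.159, -0.0]
contact_force: [-0.1, 1.0, -0.5]
gripper_width: 0.997
t 10.0 tcp [ 0.5545 -0.3606  0.2557] F [ 0.8  0.3 -0.1] w 85.0 q [ 0.61  0.44 -0.18  1.55  0.08  1.15 -0.83]
d tool mm [ -0.9   1.4 170.7]
tool y [ 0.317 -0.948 -0.002] z [-0.     0.002 -1.   ]
[313.23407591 230.52615897]
```

View pics/w6.png

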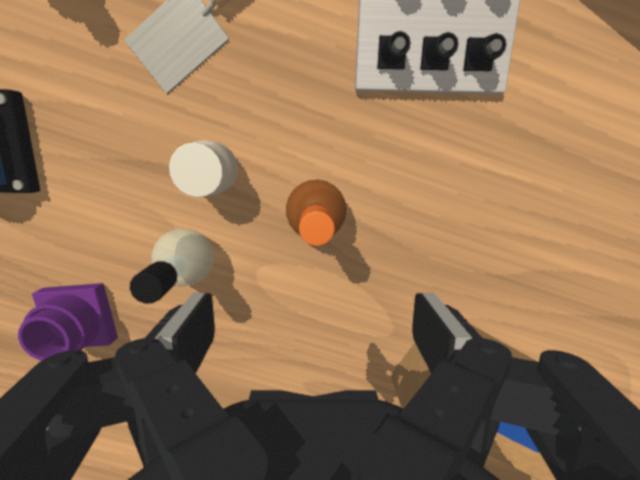

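The amber flask with the orange cap is at (317,226) in the wrist view, with the black-cap spare at (155,282) well to the left. The amber one fits the description.

```bash
python3 -c "
from h import *
d=cam('wrist');P=onz(d,317,226,.12);print(P);P[2]=.081;go(P)
cv2.imwrite('pics/fc6.png',cv2.resize(cv2.cvtColor(d['image'][165:265,260:380],cv2.COLOR_RGB2BGR),None,fx=5,fy=5,interpolation=cv2.INTER_CUBIC))"
```

```text
[ 0.55927524 -0.36204899  0.12      ]
t 10.05 tcp [ 0.5547 -0.3599  0.256 ] F [ 0.3 -0.3  0.4] w 85.1 q [ 0.61  0.44 -0.18  1.55  0.08  1.15 -0.83]
d tool mm [  3.6   3.8 175. ]
tool y [ 0.318 -0.948 -0.002] z [-0.     0.002 -1.   ]
```

View pics/fc6.png

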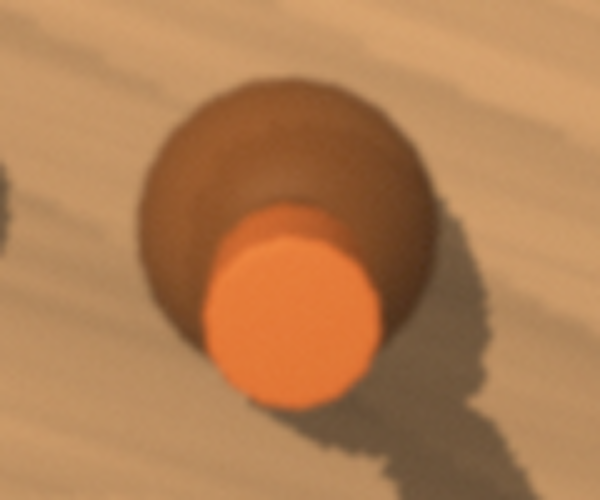

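```bash
python3 -m jog '0.001 0.004 0.045 0 0 0 0.085; 0.001 0.004 0.09 0 0 0 0.085; 0.001 0.004 0.13 0 0 0 0.085; 0.001 0.004 0.16 0 0 0 0.07; 0.001 0.004 0.175 0 0 0 0.06'; python3 -m jog '0 0 0 0 0 0 0.055'; python3 -c "
from h import *
d=cam('wrist');save(d,'w7.png');go([.557,-.363,.081])"
```

```text
t: 10.55
eef_pos: [0.5554, -0.3626, 0.0786]
tool_rot: [-0.002, 0.987, 0.161, -0.001]
contact_force: [-0.6, -0.1, -0.3]
gripper_width: 0.706
t: 10.65
eef_pos: [0.5556, -0.3636, 0.0796]
tool_rot: [-0.001, 0.987, 0.161, -0.001]
contact_force: [-1.0, -0.8, -0.3]
gripper_width: 0.643
t 10.7 tcp [ 0.5567 -0.3647  0.0816] F [ 1.   0.7 -0.2] w 54.8 q [ 0.6   0.63 -0.16  1.68  0.13  0.84 -0.86]
d tool mm [ 0.8 -1.5  0.6]
tool y [ 0.317 -0.948 -0.001] z [-0.     0.001 -1.   ]
```

View pics/w7.png

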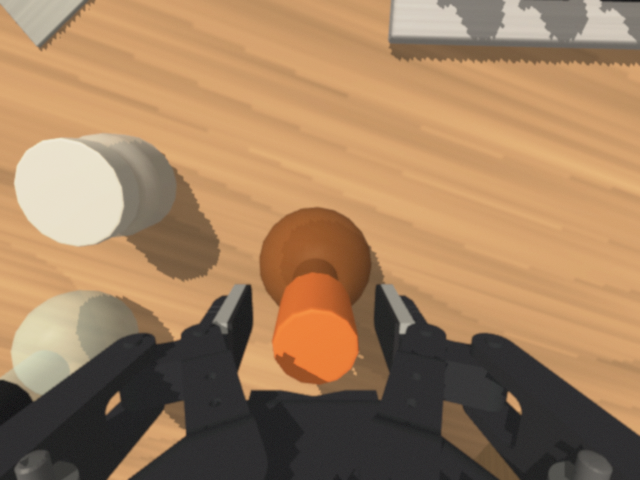

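Cap centred between the fingers (316,330). Closing.

```bash
python3 -m jog '0 0 0 0 0 0 0.03; 0 0 0 0 0 0 0.02; 0 0 0 0 0 0 0.02; 0 0 0 0 0 0 0.02; 0 0 0 0 0 0 0.02' 70; python3 -m jog '0 0 -0.01 0 0 0 0.02; 0 0 -0.03 0 0 0 0.02; 0 0 -0.03 0 0 0 0.02';python3 -c "
from h import *
d=cam('wrist');save(d,'w8.png');o,r=st();print(r.apply([0,0,1]))
d=cam('scene');cv2.imwrite('pics/s8.png',cv2.resize(cv2.cvtColor(d['image'][150:260,120:260],cv2.COLOR_RGB2BGR),None,fx=5,fy=5))"
```

```text
t: 11.2
eef_pos: [0.5576, -0.3661, 0.0838]
tool_rot: [0.001, 0.987, 0.16, 0.001]
contact_force: [-0.7, 2.1, 7.1]
gripper_width: 0.344
t: 11.5
eef_pos: [0.558, -0.3674, 0.1148]
tool_rot: [0.002, 0.987, 0.159, 0.002]
contact_force: [0.1, 0.4, -2.4]
gripper_width: 0.348
t 11.55 tcp [ 0.5572 -0.3669  0.1132] F [ 0.5 -0.4 -1.2] w 29.2 q [ 0.61  0.59 -0.17  1.67  0.12  0.89 -0.86]
[ 0.00323224 -0.00213439 -0.9999925 ]
```

View pics/s8.png

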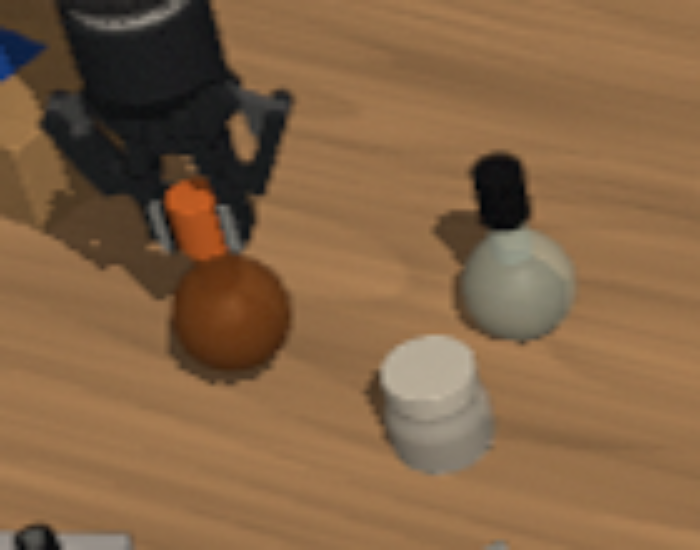

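Flask gripped and lifted, upright (cap at (195,220) in the crop). Now up and over to the ring.

```bash
python3 -m jog '0 0 -0.04 0 0 0 0.02; 0 0 -0.08 0 0 0 0.02; 0 0 -0.12 0 0 0 0.02; 0 0 -0.15 0 0 0 0.02; 0 0 -0.15 0 0 0 0.02'; python3 -c "
from h import *
go([.495,.038,.26])"
```

```text
t: 12.1
eef_pos: [0.5582, -0.3672, 0.2659]
tool_rot: [0.002, 0.987, 0.16, 0.003]
contact_force: [1.2, -0.3, -1.6]
gripper_width: 0.345
t 12.1 tcp [ 0.5582 -0.3672  0.2659] F [ 1.2 -0.3 -1.6] w 29.5 q [ 0.61  0.44 -0.17  1.53  0.08  1.17 -0.83]
d tool mm [  67.6 -404.5    3.9]
tool y [ 0.315 -0.949  0.006] z [ 0.007 -0.004 -1.   ]
```

```bash
python3 -m jog '0.004 -0.025 0 0 0 0 0.02; 0.011 -0.065 0 0 0 0 0.02; 0.018 -0.105 0 0 0 0 0.02; 0.025 -0.145 0 0 0 0 0.02; 0.032 -0.185 0 0 0 0 0.02'; python3 -m jog '0.007 -0.04 0 0 0 0 0.02; 0.014 -0.08 0 0 0 0 0.02; 0.021 -0.12 0 0 0 0 0.02; 0.027 -0.16 0 0 0 0 0.02; 0.033 -0.19 0 0 0 0 0.02';python3 -m jog '0.002 -0.015 0 0 0 0 0.02; 0.002 -0.03 0 0 0 0 0.02; 0.002 -0.03 0 0 0 0 0.02; 0.002 -0.03 0 0 0 0 0.02'; python3 -c "
from h import *
for n in ['wrist','side','scene']:
    d=cam(n);save(d,n+'9.png')
go([.495,.038,.26])"
```

```text
t: 12.6
eef_pos: [0.5267, -0.1787, 0.2592]
tool_rot: [-0.001, 0.987, 0.16, -0.001]
contact_force: [0.7, 0.3, -1.3]
gripper_width: 0.352
t: 13.1
eef_pos: [0.4978, 0.0128, 0.2596]
tool_rot: [-0.0, 0.987, 0.161, -0.001]
contact_force: [1.1, 0.2, -2.1]
gripper_width: 0.348
t: 13.5
eef_pos: [0.4915, 0.0388, 0.2602]
tool_rot: [0.0, 0.987, 0.16, -0.001]
contact_force: [0.7, -0.6, -1.7]
gripper_width: 0.344
t 13.65 tcp [0.4921 0.0382 0.2608] F [-0.3 -0.3 -2.3] w 29.9 q [ 0.15  0.17 -0.4   1.92  0.08  1.06 -1.53]
d tool mm [2.7 1.1 0.8]
tool y [ 0.314 -0.95   0.   ] z [-0.001 -0.    -1.   ]
```

View pics/wrist9.png

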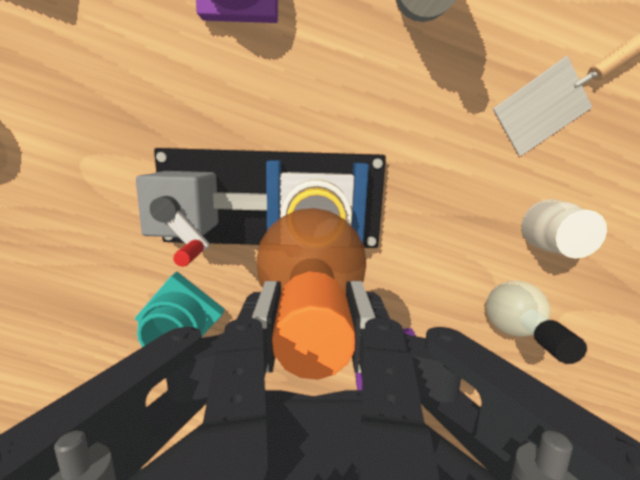

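```bash
python3 -c "
import cv2,numpy as np
a=cv2.imread('pics/side9.png')[150:320,250:400];b=cv2.imread('pics/scene9.png')[110:280,240:390]
cv2.imwrite('pics/c9.png',cv2.resize(np.hstack([a,b]),None,fx=2.6,fy=2.6,interpolation=cv2.INTER_CUBIC))"
```

```text
(no output)
```

View pics/c9.png

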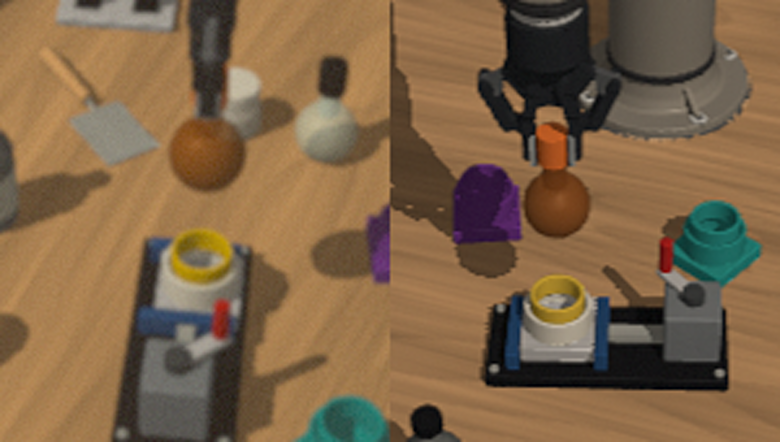

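Wrist view: the flask (belly at (312,262)) hangs above the ring (317,215), and jaw and cradle are still closed up. I'll triangulate the belly centre from side (207,152) and scene (557,203), both crop pixels.

```bash
python3 -c "
from h import *
S=cam('scene');D=cam('side')
s=lambda x,y:(240+(x-390)/2.6,110+y/2.6); t=lambda x,y:(250+x/2.6,150+y/2.6)
print('belly',tri([ray(S,*s(557,203)),ray(D,*t(207,152))]), onz(S,*s(557,203),.205), onz(D,*t(207,152),.205))
print('ring',onz(S,*s(558,295),.083),onz(D,*t(202,250),.083))
go([.495,.038,.26])"
```

```text
belly [0.48899253 0.03985082 0.20569403] [0.48879158 0.04008759 0.205     ] [0.48922343 0.03835576 0.205     ]
ring [0.49650867 0.03972299 0.083     ] [0.48968504 0.03794597 0.083     ]
t 13.75 tcp [0.4922 0.0385 0.2611] F [-0.1  0.6 -2. ] w 29.6 q [ 0.15  0.17 -0.4   1.92  0.08  1.06 -1.53]
d tool mm [2.5 1.4 1.1]
tool y [ 0.314 -0.949  0.   ] z [-0. -0. -1.]
```

```bash
python3 -m jog '0.003 0.001 0.03 0 0 0 0.02; 0.003 0.001 0.06 0 0 0 0.02; 0.003 0.001 0.08 0 0 0 0.02; 0.003 0.001 0.09 0 0 0 0.02; 0.003 0.001 0.09 0 0 0 0.02'; python3 -m jog '0 0 0.005 0 0 0 0.02; 0 0 0.01 0 0 0 0.02; 0 0 0.01 0 0 0 0.02'; python3 -c "
from h import *
import cv2
st();a=cam('side')['image'][150:320,250:400];b=cam('scene')['image'][110:280,240:390]
cv2.imwrite('pics/c10.png',cv2.resize(cv2.cvtColor(np.hstack([a,b]),cv2.COLOR_RGB2BGR),None,fx=2.6,fy=2.6,interpolation=cv2.INTER_CUBIC))"
```

```text
t: 14.25
eef_pos: [0.4946, 0.039, 0.1703]
tool_rot: [-0.0, 0.987, 0.159, -0.001]
contact_force: [0.3, -0.1, -1.6]
gripper_width: 0.344
t: 14.55
eef_pos: [0.4962, 0.0393, 0.1621]
tool_rot: [0.0, 0.987, 0.16, 0.001]
contact_force: [-0.1, -0.4, 4.6]
gripper_width: 0.346
t 14.55 tcp [0.4962 0.0393 0.1621] F [-0.1 -0.4  4.6] w 29.6 q [ 0.13  0.3  -0.39  2.02  0.15  0.85 -1.6 ]
```

View pics/c10.png

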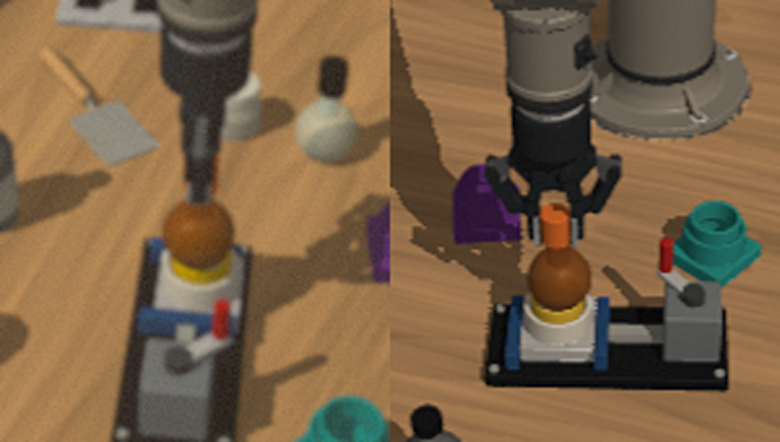

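Seated in the ring with almost no side force. Pressing down.

```bash
python3 -m jog '0 0 0.004 0 0 0 0.02; 0 0 0.008 0 0 0 0.02; 0 0 0.012 0 0 0 0.02; 0 0 0.016 0 0 0 0.02; 0 0 0.016 0 0 0 0.02'; python3 -m jog '0 0 0 0 0 0 0.02; 0 0 0 0 0 0 0.02'; python3 -c "
from h import *
import cv2
st();a=cam('side')['image'][150:320,250:400];b=cam('scene')['image'][110:280,240:390]
cv2.imwrite('pics/c11.png',cv2.resize(cv2.cvtColor(np.hstack([a,b]),cv2.COLOR_RGB2BGR),None,fx=2.6,fy=2.6,interpolation=cv2.INTER_CUBIC));save(cam('wrist'),'w11.png')"
```

```text
t: 15.15
eef_pos: [0.4962, 0.0394, 0.1458]
tool_rot: [0.0, 0.987, 0.16, 0.001]
contact_force: [-0.8, -1.6, 9.4]
gripper_width: 0.345
t: 15.35
eef_pos: [0.4963, 0.0395, 0.1463]
tool_rot: [0.0, 0.987, 0.16, 0.001]
contact_force: [-1.0, -1.6, 9.8]
gripper_width: 0.344
t 15.35 tcp [0.4963 0.0395 0.1463] F [-1.  -1.6  9.8] w 29.4 q [ 0.12  0.32 -0.38  2.03  0.16  0.81 -1.61]
```

View pics/c11.png

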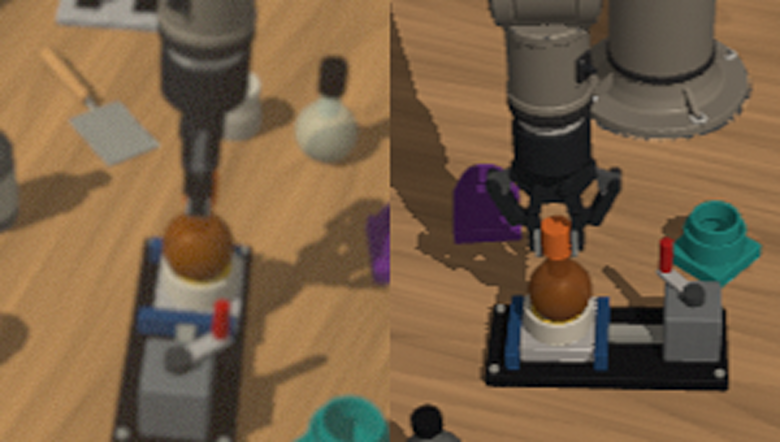

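View pics/w11.png

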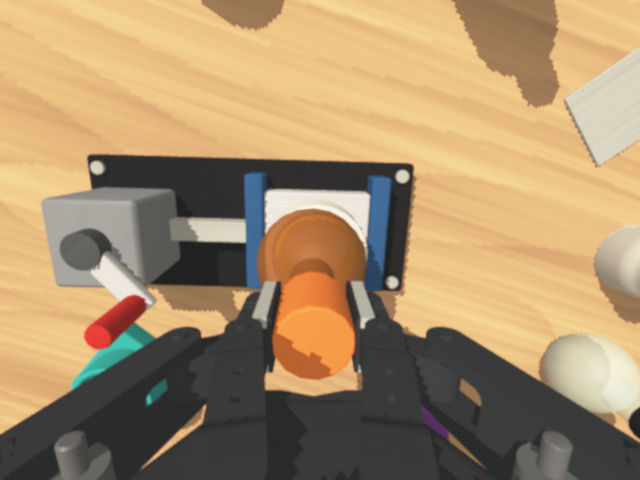

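```bash
python3 -m jog '0 0 0 0 0 0 0.02; 0 0 0 0 0 0 0.02; 0 0 0 0 0 0 0.02; 0 0 0 0 0 0 0.02; 0 0 0 0 0 0 0.02'; python3 -c "
from h import *
S=cam('scene');o,r=st();print(np.abs(o['joint_vel']).max())
cv2.imwrite('pics/f12.png',cv2.resize(cv2.cvtColor(S['image'][190:265,270:390],cv2.COLOR_RGB2BGR),None,fx=6,fy=6,interpolation=cv2.INTER_CUBIC))"
```

```text
t: 16.0
eef_pos: [0.4963, 0.0394, 0.1463]
tool_rot: [0.0, 0.987, 0.16, 0.001]
contact_force: [-0.5, -2.8, 9.3]
gripper_width: 0.343
t 16.05 tcp [0.4963 0.0394 0.1463] F [-0.8 -1.6  9.8] w 29.1 q [ 0.12  0.32 -0.38  2.03  0.16  0.81 -1.61]
0.0012764155214601688
```

View pics/f12.png

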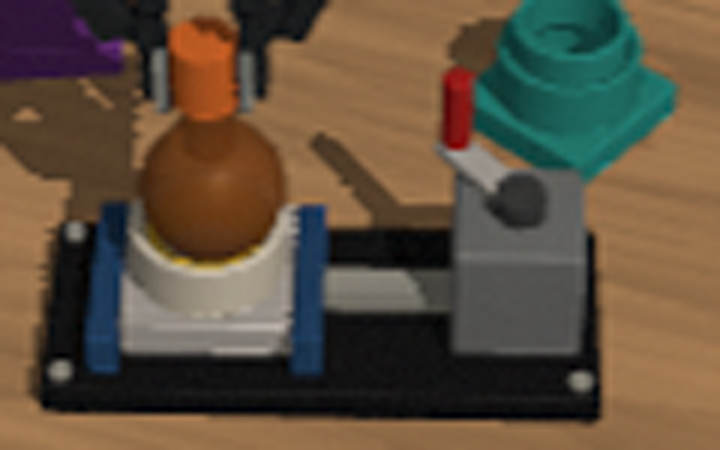

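The ring is down level with the white rim (yellow only inside at (205,262)), the flask is upright and gripped, and the jaws are tight on both sides of the cradle. Handing in.

```bash
python3 -c "
from h import *
print(workorder.hand_in())"
```

```text
the job is handed in; nothing more can be done
None
```

I cranked the vise by its red knob from about 0.7 to 4.02 rad. It ended with about 8 N of resistance at the knob, so the blue jaw holds the cradle square against the fixed jaw. I then took the amber flask by its orange cap, set it upright in the yellow ring and pressed it down. I handed in at about 16 s, still gripping it; the hand-in reports no verdict.

**Last checks:**
- **Press depth:** the tool moved down about 16 mm from first seating. Upward force was about 9.8 N with the flask's weight already on the tool, so the ring is at or just past flush. The scene view shows the ring level with the white rim.
- **Hold:** side force was under 3 N, the opening was 29 mm on the cap, and the arm was still.
- **Clamp:** the views show both jaws still against the cradle. The jaw's force on the cradle can't be measured directly, so I inferred it from the knob resistance.
- **Bystanders:** I touched nothing else, and the flasks, jar and scraper look in place. I did not re-measure the bystanders' positions at the end.

**Disagreements:** the cameras differed by up to about 7 mm on the crank hub and on the ring. I took the crank centre from the measured arc and averaged the ring position. The first crank moves put up to 12 N sideways on the knob before that correction.

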